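# Empty the pan of weld coupons into the scrap hopper

## Task

The pan of spent weld coupons and channel offcut is finished with: swing the scrap hopper's lid right back until it stays open by itself, take that pan by its bridge handle and tip all four pieces into the hopper. Then set the empty pan down gently, right way up, on the table about where it stood, and leave the lid open; do not disturb the other pan, which holds good pipe fittings.

Things in the scene. Friction and masses are not known exactly. Their poses are not given: they have to be found in the camera images.
- hopper: Grey sheet-steel scrap hopper bolted to the table. Origin: centre of its underside. Open top 172 mm (its x) by 232 mm (its y) inside, walls 4 mm, rim 110 mm above the origin, inner floor 8 mm. The front wall (-x, towards the robot) slopes: its foot is 60 mm farther back than its rim; the other walls are upright. The lid is hinged on the back rim (+x).
- lid (a joint): Hinge of the hopper's lid (0.35 kg): 0 lying shut on the rim, grows as the front edge swings up and back, stop at 1.8 rad. No latch and no spring: let go before upright (1.57) it falls shut, past upright it falls back on its stop and stays.
- hopper_hinge (a point): A point on the hinge line of the lid, in the middle of the hopper's back rim, 93 mm behind the hopper's origin along its x and 115 mm above the table; the hinge line runs along the hopper's y.
- lid_tongue (a point): Grip point of the lid's tongue: a dark flat steel tongue, 26 mm wide (along the hopper's y), 9 mm thick, sticking out 55 mm beyond the lid's front edge in the lid's plane. This point is 28 mm from its free end, 218 mm from the hinge line, 117 mm above the table when shut. Pinched across its width from above, it turns between the pads as the lid swings.
- scrap_pan: Bare-metal hand pan, open at the front like a dustpan, 0.3 kg, holding four pieces of scrap (0.56 kg in all). Origin: centre of its underside. 170 mm along x, 146 mm along y over the handle straps, sheet 3 mm; mouth with no lip at x = -85 mm, back wall 45 mm high at x = +85 mm, sides 22 mm high at the mouth, 45 mm at the back. A fixed bridge handle spans the middle from side to side.
- scrap_pan_grip (a point): Middle of the scrap pan's bridge handle, 90 mm above the pan's underside over its origin: a wooden grip bar 24 mm wide (along the pan's x), 20 mm high, 96 mm long (along the pan's y). There is 67 mm clear between it and the pan's floor. The pieces start to slide on the sheet at a tilt of about 25 to 37 degrees.
- coupon_a: Scrap: rusty steel weld coupon, flat plate 40 x 90 mm, 17 mm high over its weld bead, 0.12 kg. Origin: centre of its underside. Its length is along its y.
- coupon_b: Scrap: dark steel weld coupon, flat plate 30 x 70 mm, 13 mm high over its bead, 0.07 kg. Origin: centre of its underside. Its length is along its y.
- coupon_c: Scrap: dark steel weld coupon, flat plate 30 x 60 mm, 14 mm high over its bead, 0.17 kg. Origin: centre of its underside. Its length is along its y.
- channel: Scrap: dark U-channel offcut, 28 x 100 x 13 mm, 0.2 kg. Origin: centre of its underside. Its length is along its y.
- fittings_pan: A second pan, the same in make and size as the scrap pan, holding good pipe fittings (an elbow and a flange); to be left alone. Origin: centre of its underside, mouth at -x.
- elbow: Good dark pipe elbow, 60 x 60 x 33 mm, lying in the second pan near its mouth. Origin: centre of its underside.
- flange_b: Good rusty flange, 86 mm across, 18 mm high, lying in the second pan at its back. Origin: centre of its underside.

How it is judged:
By the outcome, as a careful person would: the job done as asked, in the order asked, and still so for the second after the job is handed in, with the robot touching nothing.
It also fails if it takes over 72 s, if anything falls off the work surface, if the arm or the gripper's body presses on something with over 40 N, if the wrist force passes 120 N, or if a joint passes its speed limit or range.

## Robot

A 6-joint arm with a two-finger parallel gripper is mounted at the origin on a cart in front of the work surface, level with it; the furniture and walls round the work are solid. World frame = base frame: x ahead of the robot, y to its left, z up, the work surface at z = 0. Lengths are in m, angles in rad, forces in N, time in s.
With the tool pointing down it reaches from about 0.3 to 0.95 m from the base axis. Payload 3.1 kg.
Tool frame: the origin (TCP) lies midway between the tips of the shut fingers; the grasp point (between the pads) lies 19 mm behind it; z points along the fingers, y is the line along which they close (so a half turn about z gives the same grasp; the last joint's range is limited). The gripper opens to 85 mm and grips with 20 to 120 N. Pads are 22 mm wide; open, the fingers measure 114 mm over their backs; the gripper's body (76 mm by 85 mm) begins 54 mm behind the grasp point. The pads swing forward as they close: fully open they stand 13 mm farther back than shut.
Start: joints at [1.258, 0.308, 1.634, -0, 1.2, -0.07], TCP at [0.15, 0.607, 0.231] pointing down, gripper open.
Joint ranges: [-3.06, 3.06], [-0.79, 1.96], [0.05, 2.63], [-1.19, 4.34], [0.05, 2.64], [-2.94, 2.94]. Speed limits (rad/s): [2.79, 2.79, 3.14, 3.14, 3.14, 3.14].

## Interface

Orientations are given as a unit quaternion [w, x, y, z].
In Python, from cell import manip gives the robot as it stands.
- The arm moves only by the shell command python3 inch.py FILE, which reads ROWS from the file FILE. ROWS is one flat JSON list of numbers that holds 1 to 12 rows one after another, with no inner brackets; each row has 5 numbers: dx, dy, dz in m, then a turn about the tool's z in rad, then the finger opening in m; each row shifts and turns the commanded pose from where the row before left it, along the tool's axes as they then stand; what a row does not reach is not made up. A row lasts 1/12 s, in which the tool goes at most 0.0417 m and 0.125 rad, less where a joint would pass 70% of its speed; a pose out of reach is approached as far as the arm can. The fingers move at their own pace and stop on an object; the grip force is fixed at half the most. Time passes only in rows, so rows that do not move let the fingers close. It prints the time, the measured TCP pose, the force, the opening and the grip force at its end. Input that does not fit is refused with a message, and nothing moves.
- manip.get_state(): the state, without advancing time (a new reading comes with each control period).
- manip.grab_frame(name): name is "scene" or "top"; returns a dict with "img" (420x560x3 uint8, blue, green, red), "K" (3x3 intrinsics, pixels), "pose" (4x4, takes a point from camera to world coordinates). Camera axes: x right, y up, looking along -z (the intrinsics and any distortion apply to the point x, -y, -z); pixel columns grow to the right and rows downward; lengths in m; the calibration is good to about 2 mm. A picture is of the moment at which its call begins. There is no depth.
- manip.finish_job(): hands the job in; it is judged then, once.
The state is a dict: "time_s": time; "joint_positions": joint angles; "dq": joint speeds; "tau": joint torques, N m; "tcp_pos": TCP position; "ee_rot": TCP orientation; "force": force on the tool from outside, world axes, zero at the start; "torque": the same for the moment, N m; "gripper_width": finger opening in m; "gripper_force": force on a finger pad.
Only numpy, scipy, OpenCV 4.12 (cv2) and the standard library are available. Lean on these libraries where they do the work, as an engineer would, in place of code of your own. Each camera call takes 0.05 s, during which the arm holds its last target. There are 200 camera calls.

## Working session

There is one attempt and no reset: what is moved stays moved. The work goes in short steps, Python scripts to look and compute and a shell command to move; the robot and the scene stay as the last step left them, time stands still between calls to the robot, and variables do not carry over. Pictures are saved under pics/ and viewed, at most 10 in all, crops included, and the job is handed in when it is done.

```bash
ls; mkdir -p pics
python3 - <<'E'
from cell import manip
import cv2,numpy as np
np.set_printoptions(precision=4,suppress=True)
for n in("scene","top"):
    f=manip.grab_frame(n);cv2.imwrite(f"pics/{n}0.png",f["img"]);print(n,f["K"],f["pose"],[k for k in f])
s=manip.get_state();print(s)
E
```

```text
cell.py
inch.py
pics
scene [[542.8617   0.     276.1087]
 [  0.     542.8617 201.8158]
 [  0.       0.       1.    ]] [[ 0.8891  0.2918 -0.3527 -0.009 ]
 [-0.4575  0.5399 -0.7066 -1.1985]
 [-0.0157  0.7896  0.6135  1.0164]
 [ 0.      0.      0.      1.    ]] ['img', 'K', 'pose']
top [[480.3976   0.     283.9549]
 [  0.     480.3976 201.6698]
 [  0.       0.       1.    ]] [[ 0.0258  0.9964 -0.0806  0.4651]
 [-0.9997  0.026   0.0021 -0.1212]
 [ 0.0042  0.0806  0.9967  1.3105]
 [ 0.      0.      0.      1.    ]] ['img', 'K', 'pose']
{'time_s': 0.1, 'joint_positions': array([ 1.2583,  0.3089,  1.6351, -0.    ,  1.1997, -0.0697]), 'dq': array([-0.0018, -0.0029, -0.0027, -0.0015, -0.0002,  0.0005]), 'tau': array([ -0.0003, -41.6408, -27.7643,  -0.0002,   0.004 ,   0.    ]), 'tcp_pos': array([0.1501, 0.606 , 0.2302]), 'ee_rot': array([-0.0002,  0.1211,  0.9926, -0.001 ]), 'force': array([ 0.0054, -0.3686, -0.3826]), 'torque': array([-0.0089, -0.0226, -0.0086]), 'gripper_force': 0.0, 'gripper_width': 0.08537720023643813}
```
View pics/top0.png

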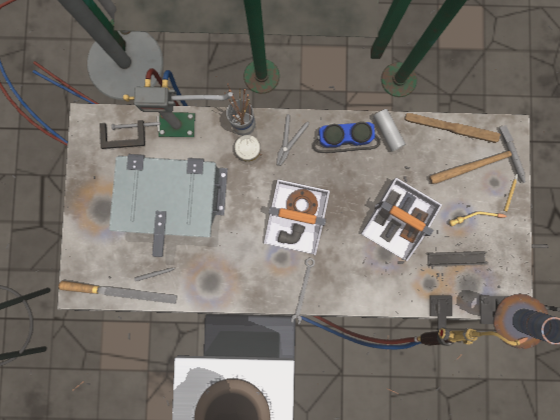

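View pics/scene0.png

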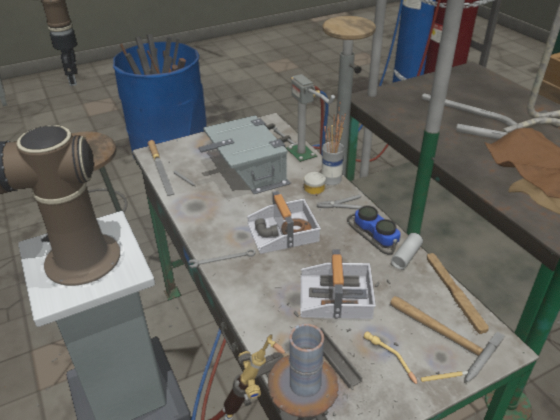

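The top view shows the hopper lid at (165,197) with its tongue at (159,235), the fittings pan at (297,215), and the scrap pan at (402,218). In the scene view the scrap pan is at (337,290) and the hopper at (250,155). Next I'll measure these and zoom in.

Create h.py:
```python
from cell import manip
import cv2,numpy as np
from scipy.spatial.transform import Rotation as R
np.set_printoptions(precision=4,suppress=True)
def ray(f,u,v):
    K,T=f["K"],f["pose"]
    d=np.array([(u-K[0,2])/K[0,0],-(v-K[1,2])/K[1,1],-1.]);return T[:3,3],T[:3,:3]@d
def onz(f,u,v,z):
    o,d=ray(f,u,v);return o+d*(z-o[2])/d[2]
def proj(f,p):
    c=f["pose"][:3,:3].T@(np.asarray(p)-f["pose"][:3,3]);K=f["K"]
    return np.array([K[0,2]-K[0,0]*c[0]/c[2],K[1,2]+K[1,1]*c[1]/c[2]])
def blobs(f,lo,hi,amin=60):
    m=cv2.inRange(cv2.cvtColor(f["img"],cv2.COLOR_BGR2HSV),lo,hi)
    cs,_=cv2.findContours(m,cv2.RETR_EXTERNAL,cv2.CHAIN_APPROX_NONE)
    return [c for c in cs if cv2.contourArea(c)>amin]
def tcp():
    s=manip.get_state();return s,s["tcp_pos"],R.from_quat(np.roll(s["ee_rot"],-1))
```

```bash
cat > m.py <<'E'
from h import *
f=manip.grab_frame("top");g=manip.grab_frame("scene")
for n,a in(("top",f),("scene",g)):
    for c in blobs(a,(5,150,120),(18,255,255)):
        r=cv2.minAreaRect(c);print(n,"orange",r)
        if n=="top":
            b=cv2.boxPoints(r);print([onz(a,*p,.1)[:2] for p in b],onz(a,*r[0],.1))
A=cv2.resize(f["img"][165:275,350:455],None,fx=3.6,fy=3.6,interpolation=cv2.INTER_CUBIC)
B=cv2.resize(f["img"][145:270,95:240],None,fx=2.6,fy=2.6,interpolation=cv2.INTER_CUBIC)
C=cv2.resize(g["img"][240:330,290:390],None,fx=2,fy=2,interpolation=cv2.INTER_CUBIC)
D=np.zeros((580,780,3),np.uint8);D[:A.shape[0],:A.shape[1]]=A;D[:B.shape[0],400:400+B.shape[1]]=B;D[400:,:200]=C
G=cv2.resize(g["img"][110:200,190:310],None,fx=2,fy=2);D[400:,400:640]=G
cv2.imwrite("pics/crops.png",D)
E
python3 m.py
```

```text
top orange ((407.849609375, 218.1234588623047), (34.84479522705078, 6.467923164367676), 30.068586349487305)
[array([ 0.5434, -0.395 ]), array([ 0.5578, -0.4031]), array([ 0.5156, -0.4795]), array([ 0.5013, -0.4714])] [ 0.5295 -0.4373  0.1   ]
```

View pics/crops.png

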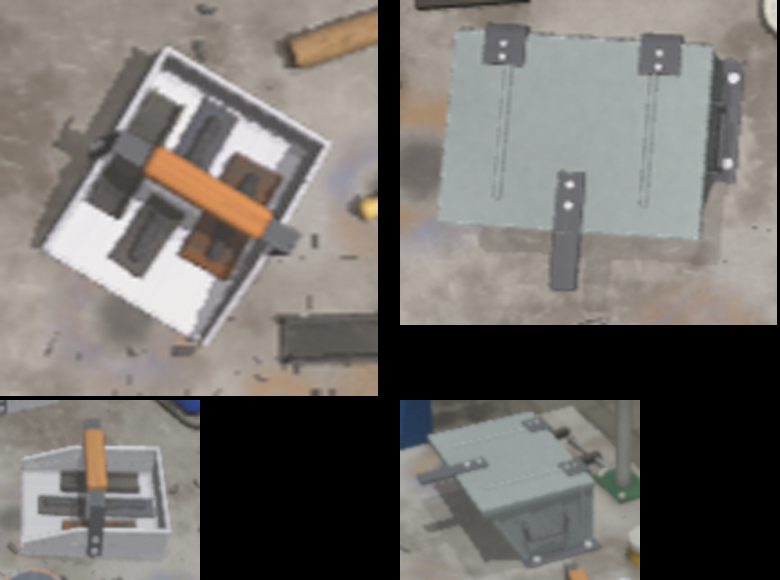

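The mouth of the scrap pan faces lower-left in the top view, since there is no wall there (crop 40–200, 240–345). The tongue runs from crop (568,175) to (563,290). I'll refine these numbers.

```bash
cat > m2.py <<'E'
from h import *
f=manip.grab_frame("top");im=f["img"];hsv=cv2.cvtColor(im,cv2.COLOR_BGR2HSV)
print("lid px",hsv[200,140],hsv[190,200],"tongue",hsv[245,158],hsv[225,158],"table",hsv[250,190],"handle",hsv[218,407],hsv[214,404],hsv[222,407],"pan",hsv[240,385])
def rect(m,z,n):
    cs,_=cv2.findContours(m,cv2.RETR_EXTERNAL,cv2.CHAIN_APPROX_NONE)
    c=max(cs,key=cv2.contourArea);w=np.array([onz(f,*p[0],z)[:2] for p in c],np.float32)
    r=cv2.minAreaRect(w);print(n,np.array(r[0]),np.array(r[1]),r[2],cv2.boxPoints(r).tolist())
def crop(m,u0,u1,v0,v1):
    o=np.zeros_like(m);o[v0:v1,u0:u1]=m[v0:v1,u0:u1];return o
rect(crop(cv2.inRange(hsv,(60,22,110),(110,80,220)),100,225,140,245),.119,"lid")
rect(crop(cv2.inRange(hsv,(0,0,0),(180,255,105)),145,172,236,262),.1215,"tongue")
rect(crop(cv2.inRange(hsv,(3,110,60),(22,255,255)),380,430,200,235),.1,"handle")
rect(crop(cv2.inRange(hsv,(3,110,60),(22,255,255)),265,330,200,230),.1,"handle2")
E
python3 m2.py
```

```text
lid px [ 86  11 166] [ 81  10 175] tongue [120   7 112] [120   7 142] table [ 16  23 168] handle [ 13 150 218] [ 13 149 215] [ 13 145 180] pan [173   6 181]Traceback (most recent call last):
  File "m2.py", line 10, in <module>
    rect(crop(cv2.inRange(hsv,(60,22,110),(110,80,220)),100,225,140,245),.119,"lid")
    ~~~~^^^^^^^^^^^^^^^^^^^^^^^^^^^^^^^^^^^^^^^^^^^^^^^^^^^^^^^^^^^^^^^^^^^^^^^^^^^^
  File "m2.py", line 6, in rect
    c=max(cs,key=cv2.contourArea);w=np.array([onz(f,*p[0],z)[:2] for p in c],np.float32)
ValueError: max() iterable argument is empty
```

```bash
sed -i 's/(60,22,110),(110,80,220)/(50,5,130),(105,60,230)/; s/(180,255,105)/(180,255,128)/; s/(3,110,60)/(8,110,150)/g' m2.py; python3 m2.py
```

```text
lid px [ 81  11 167] [ 81  10 175] tongue [120   7 112] [126   9 142] table [ 16  23 168] handle [ 13 150 218] [ 13 149 215] [ 13 145 180] pan [173   6 181]
lid [0.5682 0.1792] [0.251  0.1882] 87.90309143066406 [[0.4695662260055542, 0.05721306800842285], [0.6576272249221802, 0.05032733082771301], [0.6668102741241455, 0.3011325001716614], [0.47874927520751953, 0.3080182373523712]]
tongue [0.4438 0.1826] [0.049  0.0317] 1.4679614305496216 [[0.41886451840400696, 0.19788525998592377], [0.4196777641773224, 0.16614948213100433], [0.4686988294124603, 0.16740570962429047], [0.4678855836391449, 0.1991414874792099]]
handle [ 0.5302 -0.4367] [0.0932 0.022 ] 60.62751388549805 [[0.4977578818798065, -0.4719259440898895], [0.5169618725776672, -0.48273470997810364], [0.5626683235168457, -0.40152767300605774], [0.5434643626213074, -0.39071890711784363]]
handle2 [ 0.5287 -0.1574] [0.0925 0.0224] 79.5775375366211 [[0.509335458278656, -0.2008635699748993], [0.5313348174095154, -0.20491012930870056], [0.5480623841285706, -0.11396974325180054], [0.5260630249977112, -0.10992318391799927]]
```

```bash
cat > go.py <<'E'
# go.py x y z [heading_deg of tool y]: turn needed and shift in the axes after the turn
import sys
from h import *
s,p,r=tcp();t=np.array([float(v) for v in sys.argv[1:4]])
y=r.as_matrix()[:,1];h=np.arctan2(y[1],y[0]);turn=0
if len(sys.argv)>4:
    turn=-(np.radians(float(sys.argv[4]))-h);turn=(turn+np.pi/2)%np.pi-np.pi/2
r2=r*R.from_rotvec([0,0,turn])
print("turn",round(turn,4),"d now",r.inv().apply(t-p),"d turned",r2.inv().apply(t-p),"n",np.linalg.norm(t-p)/.0417)
print("t",s["time_s"],"tcp",p,"tilt",np.degrees(np.arccos(-r.as_matrix()[2,2])),"head",np.degrees(h),"q",s["joint_positions"],"F",s["force"],"w",s["gripper_width"],s["gripper_force"])
E
python3 go.py .445 .183 .231 87.9
```

```text
turn -0.2061 d now [-0.3879 -0.3401  0.0001] d turned [-0.3101 -0.4123  0.0001] n 12.372413956595691
t 0.3 tcp [0.1502 0.6064 0.2308] tilt 0.044168195717356556 head 76.08923111046911 q [ 1.2583  0.3084  1.6343 -0.      1.1997 -0.0697] F [0.8867 0.9189 0.1325] w 0.08573929686544697 0.0
```

```bash
echo '[0, 0, 0, -0.103, 0.085, 0, 0, 0, -0.103, 0.085, -0.0239, -0.0317, 0, 0, 0.085, -0.0239, -0.0317, 0, 0, 0.085, -0.0239, -0.0317, 0, 0, 0.085, -0.0239, -0.0317, 0, 0, 0.085, -0.0239, -0.0317, 0, 0, 0.085, -0.0239, -0.0317, 0, 0, 0.085, -0.0239, -0.0317, 0, 0, 0.085, -0.0239, -0.0317, 0, 0, 0.085, -0.0239, -0.0317, 0, 0, 0.085, -0.0239, -0.0317, 0, 0, 0.085]' > m.json && python3 inch.py m.json
echo '[-0.0239, -0.0317, 0, 0, 0.085, -0.0239, -0.0317, 0, 0, 0.085, -0.0239, -0.0317, 0, 0, 0.06, 0, 0, 0, 0, 0.06]' > m.json && python3 inch.py m.json; python3 go.py .445 .183 .098 87.9
```

```text
time_s: 1.3
tcp_pos: [0.3782, 0.2794, 0.2316]
ee_rot: [0.0, 0.018, 1.0, 0.0]
force: [-0.0, 1.5, -0.7]
gripper_width: 0.0853
gripper_force: 0.0
time_s: 1.63
tcp_pos: [0.4495, 0.1782, 0.2319]
ee_rot: [0.002, 0.022, 1.0, -0.001]
force: [-0.6, 0.3, -0.4]
gripper_width: 0.0632
gripper_force: 0.0
turn -0.0065 d now [0.0052 0.005  0.1339] d turned [0.0052 0.005  0.1339] n 3.214898738582936
t 1.6333 tcp [0.4495 0.1782 0.2319] tilt 0.27058625486833976 head 87.52842099939319 q [ 0.2897  0.0297  1.9585 -0.0041  1.1505 -1.2363] F [-0.559   0.3085 -0.3528] w 0.06323838126226267 0.0
```

```bash
echo '[0, 0, 0.035, 0, 0.06, 0, 0, 0.035, 0, 0.06, 0, 0, 0, 0, 0.06]' > m.json && python3 inch.py m.json; python3 go.py .445 .183 .098 87.9
```

```text
time_s: 1.88
tcp_pos: [0.4402, 0.1815, 0.1553]
ee_rot: [-0.006, 0.019, 1.0, -0.002]
force: [-1.0, -0.1, -1.0]
gripper_width: 0.0597
gripper_force: 0.0
turn -0.0012 d now [-0.0055  0.0019  0.0572] d turned [-0.0055  0.0019  0.0572] n 1.3787794813327607
t 1.8833 tcp [0.4402 0.1815 0.1553] tilt 0.7573209814886146 head 87.82911050342608 q [ 0.2995  0.1223  2.0309  0.0002  1.0016 -1.2335] F [-1.0454 -0.0806 -0.9679] w 0.05966028886814644 0.0
```

```bash
echo '[-0.002, 0.001, 0.03, 0, 0.06, 0, 0, 0.027, 0, 0.06, 0, 0, 0, 0, 0.06, 0, 0, 0, 0, 0.06]' > m.json && python3 inch.py m.json; python3 go.py .445 .183 .098 87.9; echo '[0, 0, 0, 0, 0.0, 0, 0, 0, 0, 0, 0, 0, 0, 0, 0, 0, 0, 0, 0, 0, 0, 0, 0, 0, 0, 0, 0, 0, 0, 0]' > m.json && python3 inch.py m.json; python3 go.py .445 .183 .098 87.9
```

```text
time_s: 2.22
tcp_pos: [0.4465, 0.1845, 0.1042]
ee_rot: [-0.002, 0.018, 1.0, -0.0]
force: [-0.4, -0.2, 0.8]
gripper_width: 0.0602
gripper_force: 0.0
turn 0.0006 d now [ 0.0014 -0.0015  0.0062] d turned [ 0.0014 -0.0015  0.0062] n 0.15641932364880157
t 2.2167 tcp [0.4465 0.1845 0.1042] tilt 0.1830018836052829 head 87.93230763200947 q [ 0.3016  0.2097  2.0535  0.      0.8816 -1.2331] F [-0.408  -0.214   0.7912] w 0.060159434261703136 0.0
time_s: 2.72
tcp_pos: [0.4494, 0.1859, 0.1069]
ee_rot: [0.002, 0.019, 1.0, 0.002]
force: [-1.6, 3.0, 7.2]
gripper_width: 0.0246
gripper_force: 59.2
turn -0.0009 d now [ 0.0043 -0.0031  0.0088] d turned [ 0.0043 -0.0031  0.0088] n 0.24750787658657192
t 2.7167 tcp [0.4494 0.1859 0.1069] tilt 0.28995940139437976 head 87.84731261480034 q [ 0.3014  0.2063  2.0507  0.0023  0.8799 -1.2333] F [-1.6293  2.9922  7.2182] w 0.024607654525551272 59.19166445732117
```

```bash
echo '[-0.0016, 0, -0.0259, 0, 0, -0.0046, 0, -0.0255, 0, 0, -0.0076, 0, -0.0248, 0, 0, -0.0106, 0, -0.0237, 0, 0, -0.0133, 0, -0.0222, 0, 0, -0.0159, 0, -0.0205, 0, 0, -0.0182, 0, -0.0184, 0, 0, -0.0203, 0, -0.0161, 0, 0, 0, 0, 0, 0, 0]' > m.json && python3 inch.py m.json; python3 go.py .445 .183 .098 87.9
```

```text
time_s: 3.47
tcp_pos: [0.5448, 0.1821, 0.284]
ee_rot: [0.005, 0.019, 1.0, 0.002]
force: [4.6, 3.9, -9.2]
gripper_width: 0.0243
gripper_force: 61.8
turn -0.0008 d now [ 0.1014 -0.0036  0.1851] d turned [ 0.1014 -0.0035  0.1851] n 5.061688973991956
t 3.4667 tcp [0.5448 0.1821 0.284 ] tilt 0.5715417461676543 head 87.85454238005562 q [ 0.246   0.16    1.7074  0.0013  1.2643 -1.2877] F [ 4.6129  3.8504 -9.1571] w 0.024280622843110562 61.826522079827555
```

```bash
echo '[-0.0221, 0, -0.0136, 0, 0, -0.0235, 0, -0.0108, 0, 0, -0.0247, 0, -0.0079, 0, 0, -0.0254, 0, -0.0049, 0, 0, -0.0258, 0, -0.0018, 0, 0, -0.0259, 0, 0.0013, 0, 0, -0.0128, 0, 0.0018, 0, 0, 0, 0, 0, 0, 0, 0, 0, 0, 0, 0]' > m.json && python3 inch.py m.json; python3 go.py .445 .183 .098 87.9
```

```text
time_s: 4.22
tcp_pos: [0.6998, 0.1747, 0.3172]
ee_rot: [-0.0, 0.019, 1.0, -0.0]
force: [-0.4, -0.2, 0.3]
gripper_width: 0.0004
gripper_force: 0.0
turn -0.0006 d now [ 0.2547 -0.0011  0.2194] d turned [ 0.2547 -0.001   0.2194] n 8.061875779579074
t 4.2167 tcp [0.6998 0.1747 0.3172] tilt 0.047999724610506826 head 87.86570337476157 q [ 0.1844  0.4402  1.2826 -0.0002  1.4196 -1.3491] F [-0.4105 -0.2282  0.2596] w 0.00037266801079472757 0.0
```

Run:
```python
from h import *
a=manip.grab_frame("top")["img"];b=manip.grab_frame("scene")["img"]
cv2.imwrite("pics/lid1.png",np.hstack([cv2.resize(a[90:290,60:300],None,fx=1.6,fy=1.6),cv2.resize(b[60:260,160:400],None,fx=1.6,fy=1.6)]))
```

```text
(no output)
```

View pics/lid1.png

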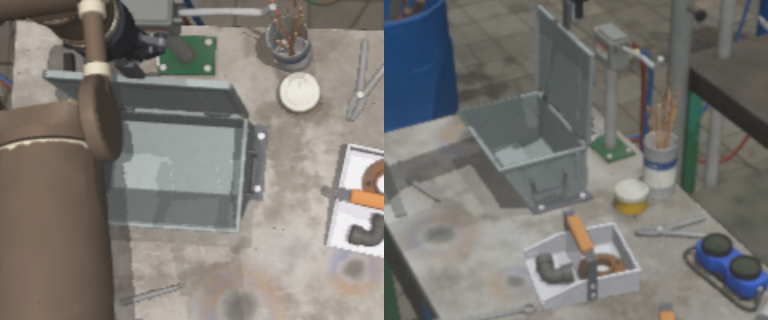

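The lid stands open, leaning back past upright: in the right half its panel spans (540–590, 10–150). The fingers have slipped off the tongue, so I'll withdraw upward and forward. On the way I'll test whether the arm can tilt.

```bash
echo '[0.003, 0, -0.02, 0, 0, 0.01, 0, -0.03, 0, 0, 0.01, 0, -0.035, 0, 0, 0.02, 0, -0.03, 0, 0.06, 0.04, 0, 0, 0, 0.06, 0.04, 0, 0, 0, 0.06, 0, 0, 0, 0, 0.06]' > m.json && python3 inch.py m.json; python3 go.py .530 -.437 .25 -29.4
```

```text
time_s: 4.9
tcp_pos: [0.5681, 0.1799, 0.4324]
ee_rot: [-0.003, 0.017, 1.0, -0.0]
force: [0.2, -0.4, -0.5]
gripper_width: 0.0475
gripper_force: 0.0
turn -1.092 d now [ 0.0156 -0.6178  0.1828] d turned [ 0.5555 -0.2707  0.1828] n 15.453613205499765
t 4.9 tcp [0.5681 0.1799 0.4324] tilt 0.39647748672605393 head 88.03427714902682 q [ 0.2328  0.1464  1.4336  0.0015  1.5684 -1.3037] F [ 0.2307 -0.4127 -0.4517] w 0.047480339831367964 0.0
```

```bash
echo '[0, 0.04, 0, 0, 0, 0, 0.04, 0, 0.1, 0, 0, 0.04, 0, 0.1, 0, 0, 0.04, 0, 0.1, 0, 0, 0.04, 0, 0.1, 0, 0, 0.04, 0, 0, 0, 0, 0.04, 0, 0, 0, 0, 0.04, 0, 0, 0, 0, 0.04, 0, 0, 0, 0, 0.04, 0, 0, 0, 0, 0.04, 0, 0, 0, 0, 0, 0, 0, 0]' > m.json && python3 inch.py m.json; python3 go.py .530 -.437 .25 -29.4;echo '[0, 0.04, 0, 0, 0, 0, 0.04, 0, 0, 0, 0, 0.04, 0, 0, 0, 0, 0.04, 0, 0, 0, 0, 0, 0, 0, 0, 0, 0, 0, 0, 0]' > m.json && python3 inch.py m.json; python3 go.py .530 -.437 .25 -29.4
```

```text
time_s: 5.9
tcp_pos: [0.6999, 0.5736, 0.4229]
ee_rot: [-0.002, 0.215, 0.977, -0.001]
force: [0.3, -0.0, -3.7]
gripper_width: 0.0002
gripper_force: 0.0
turn -1.4903 d now [-0.27   -0.9883  0.1749] d turned [ 0.9633 -0.3486  0.1749] n 24.92312121079797
t 5.9 tcp [0.6999 0.5736 0.4229] tilt 0.24780513208494323 head 65.21373185376585 q [ 0.638   0.9892  0.2023  0.0015  1.9542 -0.4997] F [ 0.2753 -0.0438 -3.6535] w 0.00017371420529193346 0.0
time_s: 6.4
tcp_pos: [0.6954, 0.6506, 0.3957]
ee_rot: [0.024, 0.216, 0.976, 0.032]
force: [-0.3, -0.9, 0.5]
gripper_width: 0.0002
gripper_force: 0.0
turn -1.4918 d now [-0.305  -1.0641  0.0778] d turned [ 1.0367 -0.3881  0.0778] n 26.610975241850653
t 6.4 tcp [0.6954 0.6506 0.3957] tilt 4.586918679611052 head 65.12560513480157 q [ 0.706   1.0999  0.0558  0.0014  1.9059 -0.429 ] F [-0.2875 -0.9037  0.515 ] w 0.00024093472059670518 0.0
```

```bash
echo '[0, 0.04, 0, 0, 0, 0, 0.04, 0, 0, 0, 0, 0.04, 0, 0, 0, 0, 0.04, 0, 0, 0, 0, 0.04, 0, 0, 0, 0, 0, 0, 0, 0]' > m.json && python3 inch.py m.json; python3 go.py .530 -.437 .25 -29.4;echo '[0, -0.04, 0, 0, 0, 0, -0.04, 0, 0, 0, 0, -0.04, 0, 0, 0, 0, 0, 0, 0, 0]' > m.json && python3 inch.py m.json; python3 go.py .530 -.437 .25 -29.4
```

```text
time_s: 6.9
tcp_pos: [0.6845, 0.7353, 0.3662]
ee_rot: [0.055, 0.214, 0.972, 0.084]
force: [-0.6, -0.1, -0.4]
gripper_width: -0.0003
gripper_force: 0.0
turn -1.4853 d now [-0.3518 -1.1326 -0.0722] d turned [ 1.0984 -0.4472 -0.0722] n 28.492908362214553
t 6.9 tcp [0.6845 0.7353 0.3662] tilt 11.552954060405842 head 65.49699021852864 q [ 0.7782  1.138   0.0542 -0.0011  1.7477 -0.3584] F [-0.5638 -0.0771 -0.3766] w -0.00033306628764821923 0.0
time_s: 7.23
tcp_pos: [0.6608, 0.6679, 0.3478]
ee_rot: [0.05, 0.217, 0.972, 0.073]
force: [-1.0, -0.4, -4.3]
gripper_width: 0.0001
gripper_force: 0.0
turn -1.492 d now [-0.3507 -1.0591 -0.0529] d turned [ 1.0282 -0.4329 -0.0529] n 26.78385427976892
t 7.2333 tcp [0.6608 0.6679 0.3478] tilt 10.134698105865372 head 65.1129846083841 q [ 0.7442  0.8292  0.6339  0.0008  1.5016 -0.3868] F [-1.0256 -0.3607 -4.275 ] w 5.3647008157660084e-05 0.0
```

```bash
cat > kin.py <<'E'
import numpy as np
from scipy.optimize import least_squares
D=[(.308,1.634,1.2,.15,.607,.231),(.0297,1.9585,1.1505,.4495,.1782,.2319),(.1223,2.0309,1.0016,.4402,.1815,.1553),(.2097,2.0535,.8816,.4465,.1845,.1042),
(.16,1.7074,1.2643,.5448,.1821,.284),(.4402,1.2826,1.4196,.6998,.1747,.3172),(.1464,1.4336,1.5684,.5681,.1799,.4324),(.9892,.2023,1.9542,.6999,.5736,.4229),
(1.0999,.0558,1.9059,.6954,.6506,.3957),(1.138,.0542,1.7477,.6845,.7353,.3662),(.8292,.6339,1.5016,.6608,.6679,.3478)]
D=np.array(D)
def fk(p,q2,q3,q5):
    a,h,L1,L2,o,d=p;b=q2+q3;c=b+q5
    return a+L1*np.sin(q2)+L2*np.sin(b)+o*np.cos(b)+d*np.sin(c), h+L1*np.cos(q2)+L2*np.cos(b)-o*np.sin(b)+d*np.cos(c)
def res(p):
    r,z=fk(p,*D[:,:3].T);return np.r_[r-np.hypot(D[:,3],D[:,4]),z-D[:,5],(p-P0)*1e-4]
P0=np.array([0,.3,.45,.45,0,.2]);S=least_squares(res,P0);P=S.x
if __name__=="__main__":
    print(P,np.abs(S.fun).max())
    for al in(0,.5,.9):  # q5 limits with outward tilt al
        for q5 in(2.64,.05):
            for q3 in(.1,.5,1,1.5,2,2.5):
                q2=np.pi-al-q5-q3
                if -.79<q2<1.96:print(al,q5,q3,round(q2,2),np.round(fk(P,q2,q3,q5),3))
E
python3 kin.py
```

```text
[0.00191527 0.31348787 0.48135004 0.52622363 0.03601073 0.31650184] 0.0002455507259264411
0 2.64 0.1 0.4 [0.475 0.884]
0 2.64 0.5 0.0 [0.287 0.922]
0 2.64 1 -0.5 [0.056 0.864]
0 0.05 1.5 1.59 [ 0.473 -0.54 ]
0 0.05 2 1.09 [ 0.419 -0.308]
0 0.05 2.5 0.59 [ 0.261 -0.131]
0.5 2.64 0.1 -0.1 [0.143 1.041]
0.5 2.64 0.5 -0.5 [-0.04   0.985]
0.5 0.05 1 1.59 [ 0.879 -0.442]
0.5 0.05 1.5 1.09 [ 0.825 -0.21 ]
0.5 0.05 2 0.59 [ 0.666 -0.032]
0.5 0.05 2.5 0.09 [0.442 0.048]
0.9 2.64 0.1 -0.5 [-0.151  1.039]
0.9 0.05 0.5 1.69 [ 1.135 -0.277]
0.9 0.05 1 1.19 [ 1.104 -0.04 ]
0.9 0.05 1.5 0.69 [0.964 0.152]
0.9 0.05 2 0.19 [0.749 0.254]
0.9 0.05 2.5 -0.31 [0.511 0.24 ]
```

```bash
cat > go.py <<'E'
# go.py gx gy gz [heading_deg of tool y]: put TCP at target; turn so that tool y lies (closest) along heading
import sys
from h import *
s,p,r=tcp();t=np.array([float(v) for v in sys.argv[1:4]]);M=r.as_matrix();turn=0
if len(sys.argv)>4:
    a=np.radians(float(sys.argv[4]));v=M.T@[np.cos(a),np.sin(a),0];turn=np.arctan2(-v[0],v[1]);turn=(turn+np.pi/2)%np.pi-np.pi/2
r2=r*R.from_rotvec([0,0,turn]);z=M[:,2]
print("turn",round(turn,4),"d now",r.inv().apply(t-p),"d turned",r2.inv().apply(t-p),"n",np.linalg.norm(t-p)/.0417)
print("t",round(s["time_s"],2),"tcp",p,"az",np.degrees(np.arctan2(p[1],p[0])),"tilt",np.degrees(np.arccos(-z[2])),"lean dir",np.degrees(np.arctan2(z[1],z[0])),"y",M[:,1],"q",s["joint_positions"],"F",s["force"],"w",s["gripper_width"],s["gripper_force"])
E
echo '[0, 0, 0, 0.125, 0, 0, 0, 0, 0.125, 0, 0, 0, 0, 0.125, 0, 0, 0, 0, 0.125, 0, 0, 0, 0, 0.125, 0, 0, 0, 0, 0.125, 0, 0, 0, 0, 0.125, 0, 0, 0, 0, 0.125, 0, 0, 0, 0, 0.125, 0, 0, 0, 0, 0.125, 0, 0, 0, 0, 0.125, 0, 0, 0, 0, 0.125, 0]' > m.json && python3 inch.py m.json; python3 go.py .42 .79 .4 -29.4
```

```text
time_s: 8.23
tcp_pos: [0.6665, 0.6769, 0.3599]
ee_rot: [-0.016, 0.822, 0.561, 0.1]
force: [-0.4, 1.0, 0.9]
gripper_width: 0.0001
gripper_force: 0.0
turn 0.1457 d now [ 0.0247 -0.2665 -0.0597] d turned [-0.0143 -0.2672 -0.0597] n 6.575339523199472
t 8.23 tcp [0.6665 0.6769 0.3599] az 45.44164966923239 tilt 11.683250919456617 lean dir 43.49961171156485 y [ 0.9248 -0.3707  0.0859] q [0.7464 0.8376 0.5999 0.0026 1.5002 1.1198] F [-0.3726  0.9917  0.8909] w 0.00013870799525478954 0.0
```

```bash
echo '[0, 0, 0, 0.125, 0, 0, -0.04, -0.01, 0.02, 0, 0, -0.04, -0.01, 0, 0, 0, -0.04, -0.01, 0, 0, 0, -0.04, -0.01, 0, 0, 0, -0.04, -0.01, 0, 0, 0, -0.04, 0, 0, 0, 0, -0.04, 0, 0, 0, 0, -0.03, 0, 0, 0, 0, 0, 0, 0, 0]' > m.json && python3 inch.py m.json; python3 go.py .36 .83 .4 -29.4
```

```text
time_s: 9.07
tcp_pos: [0.381, 0.8269, 0.3899]
ee_rot: [-0.026, 0.857, 0.506, 0.097]
force: [-0.4, 0.8, -0.0]
gripper_width: -0.0003
gripper_force: 0.0
turn 0.0147 d now [-0.0052 -0.0193 -0.0124] d turned [-0.0055 -0.0192 -0.0124] n 0.5638047582581897
t 9.07 tcp [0.381  0.8269 0.3899] az 65.26121955599596 tilt 11.573527999976564 lean dir 45.4434061908652 y [ 0.872  -0.4865  0.0543] q [ 1.1132  0.734   0.7134 -0.0633  1.5024  1.6151] F [-0.3647  0.8271 -0.0219] w -0.00034278030144030994 0.0
```

```bash
echo '[0.04, -0.003, 0, 0, 0, 0.04, -0.003, 0, 0, 0, 0.04, -0.003, 0, 0, 0, 0.04, -0.003, 0, 0, 0, 0.04, -0.003, 0, 0, 0, 0.04, -0.003, 0, 0, 0, 0.04, -0.003, 0, 0, 0, 0.04, -0.003, 0, 0, 0, 0.04, -0.003, 0, 0, 0, 0.04, -0.003, 0, 0, 0, 0.04, -0.003, 0, 0, 0, 0, 0, 0, 0, 0]' > m.json && python3 inch.py m.json; python3 go.py .36 .83 .4 -29.4
```

```text
time_s: 10.07
tcp_pos: [0.4544, 0.9587, 0.4001]
ee_rot: [-0.084, 0.843, 0.497, 0.187]
force: [0.4, 0.3, 0.3]
gripper_width: -0.0
gripper_force: 0.0
turn 0.0171 d now [-0.1451 -0.0189 -0.0639] d turned [-0.1454 -0.0164 -0.0639] n 3.828766135681337
t 10.07 tcp [0.4544 0.9587 0.4001] az 64.64042173760512 tilt 23.64890022646098 lean dir 54.66824085648533 y [ 0.8699 -0.4912  0.0448] q [ 1.1052  1.1254  0.0506 -0.0604  1.557   1.5982] F [0.3705 0.3171 0.3025] w -2.669964607406016e-06 0.0
```

```bash
echo '[0.04, -0.006, 0, 0, 0, 0.04, -0.006, 0, 0, 0, 0.04, -0.006, 0, 0, 0, 0.04, -0.006, 0, 0, 0, 0.04, -0.006, 0, 0, 0, 0.04, -0.006, 0, 0, 0, 0.04, -0.006, 0, 0, 0, 0.04, -0.006, 0, 0, 0, 0.04, -0.006, 0, 0, 0, 0, 0, 0, 0, 0]' > m.json && python3 inch.py m.json; python3 go.py .36 .83 .4 -29.4
```

```text
time_s: 10.9
tcp_pos: [0.4468, 1.0206, 0.4671]
ee_rot: [-0.152, 0.813, 0.487, 0.281]
force: [-1.1, 0.5, 0.8]
gripper_width: -0.0002
gripper_force: 0.0
turn 0.0261 d now [-0.2072  0.0135 -0.0727] d turned [-0.2067  0.0189 -0.0727] n 5.274631520199557
t 10.9 tcp [0.4468 1.0206 0.4671] az 66.36019228527125 tilt 37.25909773012958 lean dir 59.40941088123541 y [ 0.8773 -0.4792  0.0258] q [ 1.1363  1.0943  0.0506 -0.0616  1.3492  1.6209] F [-1.0763  0.4816  0.78  ] w -0.00019166117271155958 0.0
```

```bash
echo '[0.04, -0.006, 0, 0, 0, 0.04, -0.006, 0, 0, 0, 0.04, -0.006, 0, 0, 0, 0, 0, 0, 0.02, 0, 0, 0, 0, 0, 0]' > m.json && python3 inch.py m.json; python3 go.py .42 .4 .42 -29.4
```

```text
time_s: 11.32
tcp_pos: [0.4429, 1.0322, 0.5013]
ee_rot: [-0.176, 0.807, 0.473, 0.307]
force: [-0.7, -1.0, 0.2]
gripper_width: 0.0
gripper_force: 0.0
turn 0.0053 d now [-0.4767  0.2891 -0.3099] d turned [-0.4752  0.2916 -0.3099] n 15.296631593837015
t 11.32 tcp [0.4429 1.0322 0.5013] az 66.77741725912624 tilt 41.43898078889409 lean dir 60.26107205813589 y [ 0.8719 -0.4897  0.0064] q [ 1.144   1.073   0.0507 -0.0633  1.2973  1.6474] F [-0.73   -1.0203  0.19  ] w 1.23289381147673e-05 0.0
```

```bash
echo '[-0.0298, 0.0181, -0.0194, 0, 0, -0.0298, 0.0181, -0.0194, 0, 0, -0.0298, 0.0181, -0.0194, 0, 0, -0.0298, 0.0181, -0.0194, 0, 0, -0.0298, 0.0181, -0.0194, 0, 0, -0.0298, 0.0181, -0.0194, 0, 0, -0.0298, 0.0181, -0.0194, 0, 0, -0.0298, 0.0181, -0.0194, 0, 0, -0.0298, 0.0181, -0.0194, 0, 0, -0.0298, 0.0181, -0.0194, 0, 0]' > m.json && python3 inch.py m.json; echo '[-0.0298, 0.0181, -0.0194, 0, 0, -0.0298, 0.0181, -0.0194, 0, 0, -0.0298, 0.0181, -0.0194, 0, 0, -0.0298, 0.0181, -0.0194, 0, 0, -0.0298, 0.0181, -0.0194, 0, 0, -0.0298, 0.0181, -0.0194, 0, 0, 0, 0, 0, 0, 0]' > m.json && python3 inch.py m.json | head -2; python3 go.py .46 -.2 .38 -29.4
```

```text
time_s: 12.15
tcp_pos: [0.4353, 0.6905, 0.4599]
ee_rot: [-0.175, 0.807, 0.474, 0.306]
force: [0.6, -0.6, 0.6]
gripper_width: -0.0002
gripper_force: 0.0
time_s: 12.73
tcp_pos: [0.4268, 0.4495, 0.4278]
turn 0.0043 d now [-0.4475  0.3483 -0.3221] d turned [-0.446   0.3502 -0.3221] n 15.639105792665466
t 12.73 tcp [0.4268 0.4495 0.4278] az 46.48953684146631 tilt 41.02442959446769 lean dir 59.95992072093648 y [ 0.8704 -0.4923  0.0083] q [ 0.5919 -0.2011  1.9306  0.4164  0.7932  0.904 ] F [-1.274  -0.4485 -1.4781] w 0.0001595358434816365 0.0
```

```bash
echo '[-0.028, 0.0218, -0.0201, 0, 0.06, -0.028, 0.0218, -0.0201, 0, 0.06, -0.028, 0.0218, -0.0201, 0, 0.06, -0.028, 0.0218, -0.0201, 0, 0.06, -0.028, 0.0218, -0.0201, 0, 0.06, -0.028, 0.0218, -0.0201, 0, 0.06, -0.028, 0.0218, -0.0201, 0, 0.06, -0.028, 0.0218, -0.0201, 0, 0.06, 0, 0, 0, 0, 0.06]' > m.json && python3 inch.py m.json; python3 go.py .46 -.2 .38 -29.4
```

```text
time_s: 13.48
tcp_pos: [0.4479, 0.1225, 0.4042]
ee_rot: [-0.171, 0.81, 0.469, 0.306]
force: [0.0, 0.8, -0.0]
gripper_width: 0.0602
gripper_force: 0.0
turn -0.0017 d now [-0.2229  0.1717 -0.1598] d turned [-0.2232  0.1714 -0.1598] n 7.760324151157124
t 13.48 tcp [0.4479 0.1225 0.4042] az 15.29344890977926 tilt 41.08089002099401 lean dir 59.24900757972729 y [ 0.8655 -0.5008  0.0106] q [-0.2908 -0.3613  2.0956  0.7262  1.2864  0.0612] F [ 0.0182  0.7617 -0.0363] w 0.06015002996347006 0.0
```

```bash
echo '[-0.028, 0.0214, -0.02, 0, 0.06, -0.028, 0.0214, -0.02, 0, 0.06, -0.028, 0.0214, -0.02, 0, 0.06, -0.028, 0.0214, -0.02, 0, 0.06, -0.028, 0.0214, -0.02, 0, 0.06, -0.028, 0.0214, -0.02, 0, 0.06, -0.028, 0.0214, -0.02, 0, 0.06, -0.028, 0.0214, -0.02, 0, 0.06, 0, 0, 0, 0, 0.06, 0, 0, 0, 0, 0.06]' > m.json && python3 inch.py m.json; python3 go.py .493 -.5 .20 -29.4
```

```text
time_s: 14.32
tcp_pos: [0.4618, -0.194, 0.3779]
ee_rot: [-0.175, 0.807, 0.473, 0.306]
force: [0.4, 0.8, 0.6]
gripper_width: 0.0599
gripper_force: 0.0
turn 0.0041 d now [-0.3069  0.1764 -0.0313] d turned [-0.3062  0.1776 -0.0313] n 8.521394674145261
t 14.32 tcp [ 0.4618 -0.194   0.3779] az -22.785304175836284 tilt 41.290018557508716 lean dir 60.19663570222773 y [ 0.8712 -0.4909  0.0062] q [-0.8938  0.0428  1.8058  0.6618  1.5964 -0.4704] F [0.3642 0.791  0.5632] w 0.05989493618372357 0.0
```

```bash
echo '[-0.034, 0.0197, -0.0035, 0, 0.06, -0.034, 0.0197, -0.0035, 0, 0.06, -0.034, 0.0197, -0.0035, 0, 0.06, -0.034, 0.0197, -0.0035, 0, 0.06, -0.034, 0.0197, -0.0035, 0, 0.06, -0.034, 0.0197, -0.0035, 0, 0.06, -0.034, 0.0197, -0.0035, 0, 0.06, -0.034, 0.0197, -0.0035, 0, 0.06, -0.034, 0.0197, -0.0035, 0, 0.06, 0, 0, 0, 0, 0.06, 0, 0, 0, 0, 0.06]' > m.json && python3 inch.py m.json; python3 go.py .536 -.426 .076 -29.4
python3 - <<'E'
from h import *
a=manip.grab_frame("top")["img"];b=manip.grab_frame("scene")["img"]
cv2.imwrite("pics/pan1.png",np.hstack([cv2.resize(a[130:330,330:530],None,fx=1.9,fy=1.9),cv2.resize(b[170:370,240:440],None,fx=1.9,fy=1.9)]))
E
```

```text
time_s: 15.23
tcp_pos: [0.4947, -0.4967, 0.1981]
ee_rot: [-0.178, 0.806, 0.473, 0.306]
force: [-0.1, 0.5, 1.0]
gripper_width: 0.0601
gripper_force: 0.0
turn 0.0039 d now [-0.0195  0.0013  0.1457] d turned [-0.0195  0.0013  0.1457] n 3.525161539479543
t 15.23 tcp [ 0.4947 -0.4967  0.1981] az -45.11848746863391 tilt 41.48623628791033 lean dir 60.630633850657205 y [ 0.8727 -0.4882  0.0023] q [-1.1037  0.7127  1.2677  0.5829  1.6111 -0.7075] F [-0.1475  0.4689  0.9677] w 0.0600723438024615 0.0
```

View pics/pan1.png

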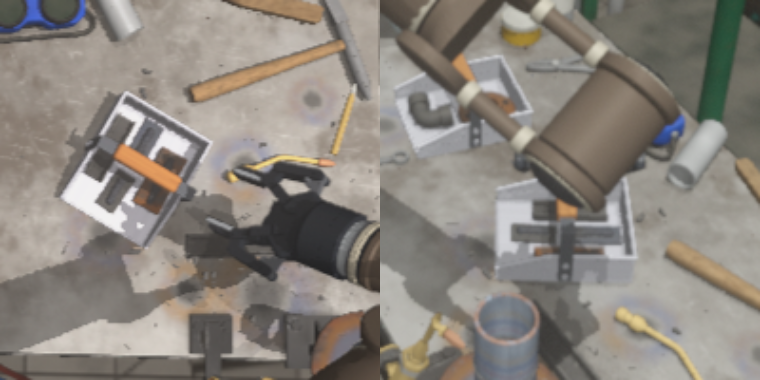

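The left half shows the open fingers at (210–320, 170–275), pointing along the bar (115–180, 150–190) and straddling its axis. The pan is untouched, so I'll go in along the tool axis.

```bash
echo '[-0.018, 0.001, 0.02, 0.004, 0.06, 0, 0, 0.035, 0, 0.06, 0, 0, 0.035, 0, 0.06, 0, 0, 0.03, 0, 0.06, 0, 0, 0, 0, 0.06, 0, 0, 0, 0, 0.06]' > m.json && python3 inch.py m.json; python3 go.py .536 -.426 .076 -29.4
```

```text
time_s: 15.83
tcp_pos: [0.5291, -0.4389, 0.1016]
ee_rot: [-0.176, 0.807, 0.474, 0.306]
force: [0.3, 0.3, 0.7]
gripper_width: 0.0601
gripper_force: 0.0
turn 0.0057 d now [-0.0059 -0.0004  0.0289] d turned [-0.0059 -0.0004  0.0289] n 0.7073677368491692
t 15.83 tcp [ 0.5291 -0.4389  0.1016] az -39.677366582485774 tilt 41.31338614096788 lean dir 60.42549659528805 y [ 0.8726 -0.4883  0.0053] q [-1.0277  0.765   1.3929  0.6212  1.4233 -0.7547] F [0.2518 0.347  0.6659] w 0.06006661477904198 0.0
```

```bash
echo '[-0.005, 0, 0.015, 0.005, 0.06, 0, 0, 0.011, 0, 0.06, 0, 0, 0, 0, 0.06, 0, 0, 0, 0, 0.06]' > m.json && python3 inch.py m.json; python3 go.py .536 -.426 .076 -29.4;echo '[0, 0, 0, 0, 0, 0, 0, 0, 0, 0, 0, 0, 0, 0, 0, 0, 0, 0, 0, 0, 0, 0, 0, 0, 0, 0, 0, 0, 0, 0]' > m.json && python3 inch.py m.json; python3 go.py .536 -.426 .076 -29.4
```

```text
time_s: 16.17
tcp_pos: [0.5348, -0.43, 0.077]
ee_rot: [-0.177, 0.809, 0.471, 0.305]
force: [0.7, 0.8, 0.7]
gripper_width: 0.0599
gripper_force: 0.0
turn -0.002 d now [ 0.0024 -0.0009  0.0034] d turned [ 0.0024 -0.0009  0.0034] n 0.1029034314690071
t 16.17 tcp [ 0.5348 -0.43    0.077 ] az -38.802304463128024 tilt 41.29592285829177 lean dir 60.25343985505261 y [ 0.8692 -0.4945  0.0017] q [-1.0154  0.7894  1.4081  0.6319  1.3835 -0.7624] F [0.6682 0.8409 0.6657] w 0.05985245724792496 0.0
time_s: 16.67
tcp_pos: [0.5348, -0.4313, 0.0776]
ee_rot: [-0.176, 0.809, 0.471, 0.305]
force: [-1.9, -3.2, 2.5]
gripper_width: 0.0232
gripper_force: 60.5
turn -0.0017 d now [ 0.0029 -0.0016  0.0046] d turned [ 0.0029 -0.0016  0.0046] n 0.13601190264415505
t 16.67 tcp [ 0.5348 -0.4313  0.0776] az -38.88697636471813 tilt 41.22633245412993 lean dir 60.105514342273686 y [ 0.8687 -0.4953  0.0032] q [-1.0163  0.7891  1.4067  0.6316  1.3833 -0.7623] F [-1.9169 -3.2298  2.5138] w 0.02320949494487867 60.52239775657654
```

```bash
echo '[0.0066, 0, -0.0075, 0, 0, 0.0132, 0, -0.015, 0, 0, 0.0132, 0, -0.015, 0, 0, 0.0198, 0, -0.0226, 0, 0, 0.0198, 0, -0.0226, 0, 0, 0.0198, 0, -0.0226, 0, 0, 0.0198, 0, -0.0226, 0, 0, 0.0198, 0, -0.0226, 0, 0, 0.0198, 0, -0.0226, 0, 0, 0.0132, 0, -0.015, 0, 0, 0, 0, 0, 0, 0]' > m.json && python3 inch.py m.json; python3 go.py .47 .1 .37 -29.4;  python3 - <<'E'
from h import *
b=manip.grab_frame("scene")["img"]
cv2.imwrite("pics/pan2.png",cv2.resize(b[100:340,190:490],None,fx=2,fy=2))
E
```

```text
time_s: 17.58
tcp_pos: [0.5356, -0.431, 0.3337]
ee_rot: [-0.172, 0.808, 0.473, 0.306]
force: [1.5, -0.8, -6.7]
gripper_width: 0.0233
gripper_force: 59.9
turn 0.0048 d now [ 0.3499 -0.3189  0.252 ] d turned [ 0.3483 -0.3206  0.252 ] n 12.860820092032533
t 17.58 tcp [ 0.5356 -0.431   0.3337] az -38.82439581377109 tilt 41.07476101392026 lean dir 59.67254604262061 y [ 0.8695 -0.4938  0.0112] q [-1.0154  0.5274  1.2779  0.6254  1.6945 -0.5394] F [ 1.5105 -0.7968 -6.6901] w 0.023260456804260282 59.88519787788391
```

View pics/pan2.png

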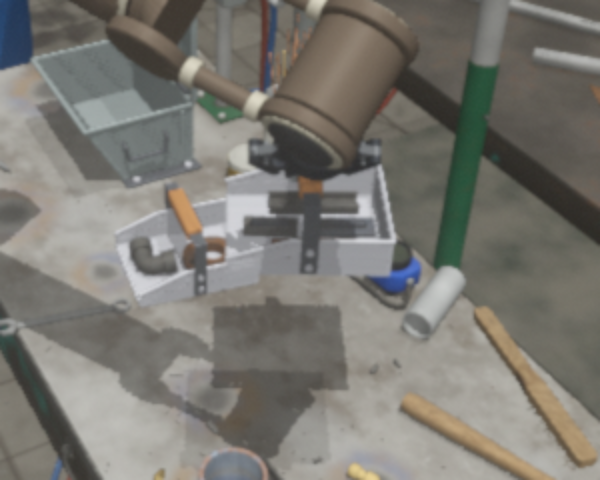

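The pan is level at about (310,230) in the crop, with the scrap still inside. Next I carry it to the hopper.

```bash
python3 go.py .50 .256 .36 -29.4
```

```text
turn 0.0019 d now [ 0.4588 -0.3696  0.3561] d turned [ 0.4581 -0.3705  0.3561] n 16.50830738929648
t 17.63 tcp [ 0.5349 -0.4309  0.3301] az -38.8499268245041 tilt 41.042464249164986 lean dir 59.888614080877545 y [ 0.8693 -0.4943  0.0074] q [-1.0154  0.5299  1.2812  0.6232  1.6917 -0.5402] F [-0.3557 -1.0521 -8.8989] w 0.0228597634134434 59.76764380931854
```

```bash
echo '[0.0067, -0.0054, 0.0052, 0, 0, 0.0133, -0.0107, 0.0103, 0, 0, 0.02, -0.0161, 0.0155, 0, 0, 0.02, -0.0161, 0.0155, 0, 0, 0.02, -0.0161, 0.0155, 0, 0, 0.02, -0.0161, 0.0155, 0, 0, 0.02, -0.0161, 0.0155, 0, 0, 0.02, -0.0161, 0.0155, 0, 0, 0.02, -0.0161, 0.0155, 0, 0, 0.02, -0.0161, 0.0155, 0, 0, 0.02, -0.0161, 0.0155, 0, 0, 0.02, -0.0161, 0.0155, 0, 0]' > m.json && python3 inch.py m.json |tail -5; python3 go.py .50 .256 .36 -29.4; echo '[0.02, -0.0161, 0.0155, 0, 0, 0.02, -0.0161, 0.0155, 0, 0, 0.02, -0.0161, 0.0155, 0, 0, 0.02, -0.0161, 0.0155, 0, 0, 0.02, -0.0161, 0.0155, 0, 0, 0.02, -0.0161, 0.0155, 0, 0, 0.02, -0.0161, 0.0155, 0, 0, 0.02, -0.0161, 0.0155, 0, 0, 0.02, -0.0161, 0.0155, 0, 0, 0.0133, -0.0107, 0.0103, 0, 0, 0.0067, -0.0054, 0.0052, 0, 0, 0, 0, 0, 0, 0]' > m.json && python3 inch.py m.json >/dev/null; python3 go.py .546 .256 .28 -29.4
```

```text
tcp_pos: [0.5149, -0.0977, 0.3398]
ee_rot: [-0.18, 0.809, 0.47, 0.303]
force: [-0.8, 0.0, -9.2]
gripper_width: 0.0233
gripper_force: 59.8
turn -0.0062 d now [ 0.2383 -0.1877  0.1837] d turned [ 0.2395 -0.1862  0.1837] n 8.504089948007705
t 18.63 tcp [ 0.5149 -0.0977  0.3398] az -10.747347239015847 tilt 41.244740975886266 lean dir 60.811598037991466 y [ 0.8697 -0.4935 -0.0059] q [-0.6838  0.0339  1.8924  0.7171  1.4156 -0.3551] F [-0.8289  0.0036 -9.2087] w 0.023338301590472524 59.758846163749695
turn -0.0029 d now [0.0054 0.0163 0.1027] d turned [0.0054 0.0163 0.1027] n 2.4971127614588386
t 19.63 tcp [0.4974 0.2013 0.354 ] az 22.030470891801833 tilt 41.02829547710584 lean dir 61.297456108707756 y [ 0.8727 -0.4883 -0.008 ] q [-0.0629 -0.2     2.0764  0.7519  1.0558  0.1362] F [ 0.4164  0.1644 -8.8897] w 0.023217335622748126 60.107871294021606
```

```bash
echo '[-0.001, 0.0016, 0.0122, 0, 0, -0.0022, 0.0032, 0.0244, 0, 0, -0.0022, 0.0032, 0.0244, 0, 0, -0.0022, 0.0032, 0.0244, 0, 0, -0.0022, 0.0032, 0.0244, 0, 0, -0.001, 0.0016, 0.0122, 0, 0, 0, 0, 0, 0, 0]' > m.json && python3 inch.py m.json; python3 go.py .546 .256 .255 -29.4;  python3 - <<'E'
from h import *
a=manip.grab_frame("top")["img"];b=manip.grab_frame("scene")["img"]
cv2.imwrite("pics/pour0.png",np.hstack([cv2.resize(a[90:290,60:260],None,fx=1.9,fy=1.9),cv2.resize(b[30:230,150:350],None,fx=1.9,fy=1.9)]))
E
```

```text
time_s: 20.22
tcp_pos: [0.5479, 0.2531, 0.2525]
ee_rot: [-0.179, 0.81, 0.471, 0.299]
force: [-0.1, 0.3, -9.6]
gripper_width: 0.0229
gripper_force: 60.5
turn -0.0072 d now [ 0.0028 -0.0031 -0.0009] d turned [ 0.0028 -0.0031 -0.0009] n 0.10293770122264287
t 20.22 tcp [0.5479 0.2531 0.2525] az 24.793786146030694 tilt 40.809120950547054 lean dir 61.09173684372877 y [ 0.8703 -0.4924 -0.0089] q [0.0624 0.0401 2.0734 0.8682 0.8072 0.0283] F [-0.0893  0.3482 -9.5807] w 0.02291798214332372 60.48022270202637
```

View pics/pour0.png

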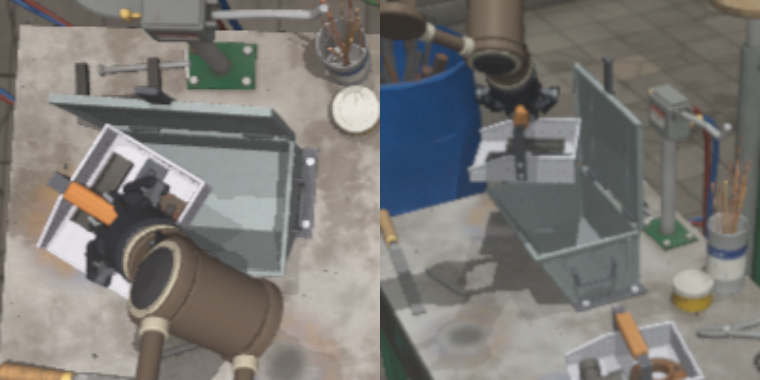

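```bash
echo '[-0.0072, 0, 0.0083, 0, 0, -0.0072, 0, 0.0083, -0.06, 0, 0, 0, 0, -0.1, 0, 0, 0, 0, -0.125, 0, 0, 0, 0, -0.125, 0, 0, 0, 0, -0.125, 0, 0, 0, 0, -0.125, 0, 0, 0, 0, -0.125, 0, 0, 0, 0, -0.125, 0, 0, 0, 0, -0.125, 0, 0, 0, 0, -0.125, 0, 0, 0, 0, -0.125, 0]' > m.json && python3 inch.py m.json;echo '[0, 0, 0, -0.125, 0, 0, 0, 0, -0.125, 0, 0, 0, 0, -0.125, 0, 0, 0, 0, 0, 0, 0, 0, 0, 0, 0, 0, 0, 0, 0, 0]' > m.json && python3 inch.py m.json; python3 go.py .546 .256 .255;  python3 - <<'E'
from h import *
a=manip.grab_frame("top")["img"];b=manip.grab_frame("scene")["img"]
cv2.imwrite("pics/pour1.png",np.hstack([cv2.resize(a[90:290,60:260],None,fx=1.9,fy=1.9),cv2.resize(b[30:230,150:350],None,fx=1.9,fy=1.9)]))
E
```

```text
time_s: 21.32
tcp_pos: [0.5527, 0.2525, 0.2394]
ee_rot: [0.043, 0.363, 0.862, 0.35]
force: [-0.0, 0.3, -7.4]
gripper_width: 0.0234
gripper_force: 61.3
time_s: 21.82
tcp_pos: [0.5531, 0.2528, 0.2394]
ee_rot: [0.106, 0.2, 0.914, 0.337]
force: [0.4, -0.5, -5.4]
gripper_width: 0.0229
gripper_force: 61.7
turn 0 d now [ 0.0068  0.0104 -0.0123] d turned [ 0.0068  0.0104 -0.0123] n 0.4190914886846036
t 21.82 tcp [0.5531 0.2528 0.2394] az 24.56626062724409 tilt 41.360416777493725 lean dir 60.12137229788498 y [0.2936 0.6934 0.6581] q [ 0.0611  0.064   2.0836  0.9078  0.7755 -1.6821] F [ 0.4153 -0.519  -5.4359] w 0.022914973748912132 61.67278289794922
```

View pics/pour1.png

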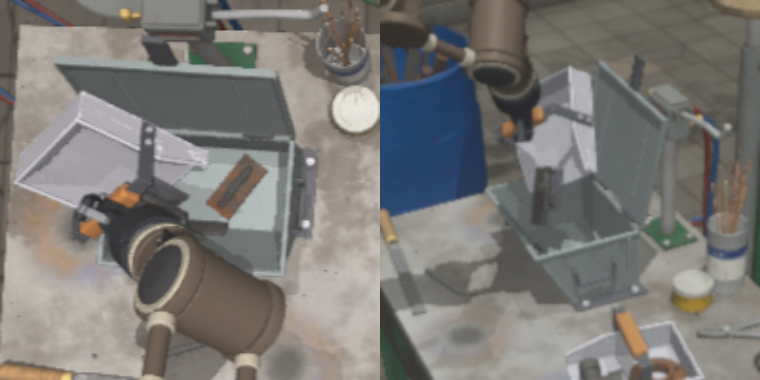

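The rusty coupon is in the hopper at left (237,187), and a dark piece is sliding off the mouth at right (543,195). I'll shake along the pan's length.

```bash
echo '[0, 0, 0, 0, 0, 0, 0, 0, 0, 0, 0, 0, 0, 0, 0, 0, 0.012, 0, 0, 0, 0, -0.012, 0, 0, 0, 0, 0.012, 0, 0, 0, 0, -0.012, 0, 0, 0, 0, 0, 0, 0, 0, 0, 0, 0, 0, 0]' > m.json && python3 inch.py m.json;python3 go.py .546 .256 .255 | tail -1 | grep -o "F .*"
```

```text
time_s: 22.67
tcp_pos: [0.5524, 0.2531, 0.2378]
ee_rot: [0.106, 0.199, 0.915, 0.336]
force: [0.1, -0.1, -3.2]
gripper_width: 0.0229
gripper_force: 62.1
F [ 0.1334 -0.1438 -3.1556] w 0.022857106789352957 62.12161660194397
```

```bash
echo '[0, 0.015, 0, 0, 0, 0, -0.015, 0, 0, 0, 0, 0.015, 0, 0, 0, 0, -0.015, 0, 0, 0, 0, 0, 0, 0, 0, 0, 0, 0, 0, 0, 0, 0, 0, 0, 0, 0, 0, 0, 0, 0, 0, 0, 0, 0, 0]' > m.json && python3 inch.py m.json | grep -E "force|tcp"
python3 - <<'E'
from h import *
a=manip.grab_frame("top")["img"];b=manip.grab_frame("scene")["img"]
cv2.imwrite("pics/pour2.png",np.hstack([cv2.resize(a[90:290,60:260],None,fx=1.9,fy=1.9),cv2.resize(b[30:230,150:350],None,fx=1.9,fy=1.9)]))
E
```

```text
tcp_pos: [0.553, 0.2533, 0.2386]
force: [0.0, -0.2, -3.4]
gripper_force: 62.2
```

View pics/pour2.png

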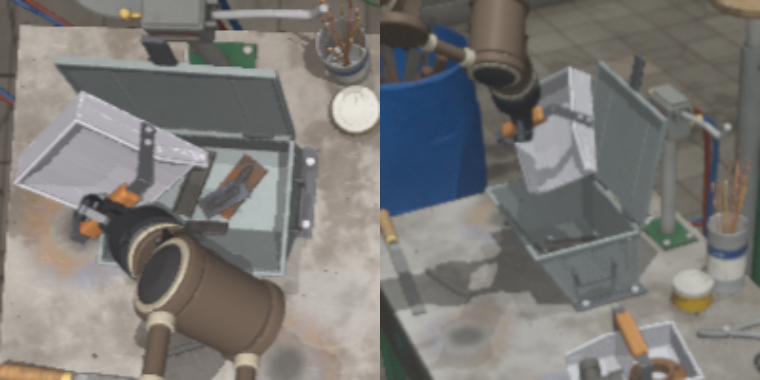

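The wrist force of about 3.2 N matches the empty pan (0.3 kg). All four pieces lie in the hopper: left half, around (195,185), (230,195), (245,180) and (205,228). Now I turn the pan back level and return it.

```bash
echo '[0, 0, 0, 0.1, 0, 0, 0, 0, 0.125, 0, 0, 0, 0, 0.125, 0, 0, 0, 0, 0.125, 0, 0, 0, 0, 0.125, 0, 0, 0, 0, 0.125, 0, 0, 0, 0, 0.125, 0, 0, 0, 0, 0.125, 0, 0, 0, 0, 0.125, 0, 0, 0, 0, 0.125, 0, 0, 0, 0, 0.125, 0, 0, 0, 0, 0.125, 0]' > m.json && python3 inch.py m.json>/dev/null;echo '[0, 0, 0, 0.125, 0, 0, 0, 0, 0.06, 0, 0, 0, 0, 0, 0, 0, 0, 0, 0, 0]' > m.json && python3 inch.py m.json; python3 go.py .497 .201 .354 -29.4
```

```text
time_s: 24.85
tcp_pos: [0.5529, 0.2532, 0.2384]
ee_rot: [-0.176, 0.808, 0.471, 0.306]
force: [-0.2, 0.0, -2.9]
gripper_width: 0.0231
gripper_force: 62.2
turn 0.0 d now [ 0.0215 -0.0225 -0.1351] d turned [ 0.0215 -0.0225 -0.1351] n 3.324047977984667
t 24.85 tcp [0.5529 0.2532 0.2384] az 24.6014695231989 tilt 41.29614300411888 lean dir 60.20077896859631 y [ 0.8697 -0.4935  0.0035] q [ 0.062   0.0656  2.0836  0.9075  0.7748 -0.0266] F [-0.1701  0.0466 -2.9499] w 0.023068630532785454 62.217761278152466
```

```bash
echo '[0.0054, -0.0056, -0.0338, 0, 0, 0.0054, -0.0056, -0.0338, 0, 0, 0.0054, -0.0056, -0.0338, 0, 0, 0.0054, -0.0056, -0.0338, 0, 0, -0.02, 0.0161, -0.0155, 0, 0, -0.022, 0.0177, -0.0171, 0, 0, -0.022, 0.0177, -0.0171, 0, 0, -0.022, 0.0177, -0.0171, 0, 0, -0.022, 0.0177, -0.0171, 0, 0, -0.022, 0.0177, -0.0171, 0, 0, -0.022, 0.0177, -0.0171, 0, 0, -0.022, 0.0177, -0.0171, 0, 0]' > m.json && python3 inch.py m.json>/dev/null; echo '[-0.022, 0.0177, -0.0171, 0, 0, -0.022, 0.0177, -0.0171, 0, 0, -0.022, 0.0177, -0.0171, 0, 0, -0.022, 0.0177, -0.0171, 0, 0, -0.022, 0.0177, -0.0171, 0, 0, -0.022, 0.0177, -0.0171, 0, 0, -0.022, 0.0177, -0.0171, 0, 0, -0.022, 0.0177, -0.0171, 0, 0, -0.022, 0.0177, -0.0171, 0, 0, 0, 0, 0, 0, 0, 0, 0, 0, 0, 0]' > m.json && python3 inch.py m.json | head -2;python3 go.py .535 -.431 .28 -29.4
```

```text
time_s: 26.77
tcp_pos: [0.5245, -0.3583, 0.3253]
turn -0.0027 d now [-0.0735  0.0451 -0.0041] d turned [-0.0736  0.0449 -0.0041] n 2.0702266888466387
t 26.77 tcp [ 0.5245 -0.3583  0.3253] az -34.333297903394765 tilt 41.25799827826618 lean dir 60.082855321989506 y [ 0.8683 -0.4961  0.0027] q [-0.9729  0.4082  1.4673  0.6364  1.6193 -0.5402] F [ 0.4462  0.548  -3.0004] w 0.023086645556288504 62.28545665740967
```

```bash
echo '[-0.0245, 0.015, -0.0014, 0, 0, -0.0245, 0.015, -0.0014, 0, 0, -0.0245, 0.015, -0.0014, 0, 0, -0.0198, 0, 0.0226, 0, 0, -0.0198, 0, 0.0226, 0, 0, -0.0198, 0, 0.0226, 0, 0, -0.0198, 0, 0.0226, 0, 0, -0.0198, 0, 0.0226, 0, 0, -0.0132, 0, 0.015, 0, 0, 0, 0, 0, 0, 0, 0, 0, 0, 0, 0, 0, 0, 0, 0, 0]' > m.json && python3 inch.py m.json | head -2;python3 go.py .535 -.431 .0785 -29.4
```

```text
time_s: 27.77
tcp_pos: [0.5367, -0.4293, 0.1132]
turn 0.0005 d now [-0.0246 -0.0008  0.0246] d turned [-0.0246 -0.0008  0.0246] n 0.834980436334909
t 27.77 tcp [ 0.5367 -0.4293  0.1132] az -38.657961174726125 tilt 41.27153235378854 lean dir 60.006335226044435 y [ 0.8692 -0.4945  0.0055] q [-1.0132  0.7418  1.4062  0.6296  1.4201 -0.7341] F [-0.3415 -0.4432 -2.5192] w 0.023140887953950022 62.26860165596008
```

```bash
echo '[-0.0066, 0, 0.0075, 0, 0, -0.0066, 0, 0.0075, 0, 0, -0.004, 0, 0.0045, 0, 0, -0.0026, 0, 0.003, 0, 0, 0, 0, 0, 0, 0, 0, 0, 0, 0, 0]' > m.json && python3 inch.py m.json | grep -E "tcp|force:"; echo '[-0.0013, 0, 0.0015, 0, 0, -0.0013, 0, 0.0015, 0, 0, 0, 0, 0, 0, 0]' > m.json && python3 inch.py m.json | grep -E "tcp|force:"
```

```text
tcp_pos: [0.5353, -0.4284, 0.0805]
force: [0.2, 0.3, -3.1]
gripper_force: 62.3
tcp_pos: [0.5359, -0.4292, 0.0776]
force: [0.9, -0.1, -1.6]
gripper_force: 62.4
```

```bash
echo '[-0.0007, 0, 0.0008, 0, 0, 0, 0, 0, 0, 0, 0, 0, 0, 0, 0]' > m.json && python3 inch.py m.json | grep -E "tcp|force:"; echo '[0, 0, 0, 0, 0.03, 0, 0, 0, 0, 0.04, 0, 0, 0, 0, 0.06, 0, 0, 0, 0, 0.06, 0, 0, 0, 0, 0.06]' > m.json && python3 inch.py m.json | grep -E "width|force:"; python3 go.py .535 -.431 .0785 -29.4 | tail -1 | cut -c1-60; echo '[0, 0, -0.01, 0, 0.06, 0, 0, -0.02, 0, 0.06, 0, 0, -0.03, 0, 0.06, 0, 0, -0.04, 0, 0.06, 0, 0, -0.04, 0, 0.06, 0, 0, -0.04, 0, 0.06, 0.02, 0, -0.03, 0, 0.06, 0, 0, 0, 0, 0.06]' > m.json && python3 inch.py m.json | grep -E "time|tcp|force:"
python3 - <<'E'
from h import *
a=manip.grab_frame("top")["img"];b=manip.grab_frame("scene")["img"]
cv2.imwrite("pics/end.png",np.hstack([cv2.resize(a[90:310,80:480],(400,220)),cv2.resize(b[60:360,160:440],(373,400))[90:310]]))
E
python3 m2.py | grep handle | tail -2
```

```text
tcp_pos: [0.5359, -0.4291, 0.0776]
force: [-2.1, -1.6, 4.0]
gripper_force: 63.2
force: [0.4, 0.7, -0.4]
gripper_width: 0.0598
gripper_force: 0.0
t 29.18 tcp [ 0.5356 -0.4285  0.0757] az -38.661323036419795
time_s: 29.85
tcp_pos: [0.4743, -0.5416, 0.2572]
force: [1.0, -0.4, 1.6]
gripper_force: 0.0
lid px [ 83  11 179] [ 87  12 187] tongue [ 14  30 161] [ 83   9 114] table [ 14  24 179] handle [ 14 143 228] [ 13 142 224] [ 13 139 194] pan [ 15   2 242]Traceback (most recent call last):
  File "m2.py", line 11, in <module>
    rect(crop(cv2.inRange(hsv,(0,0,0),(180,255,128)),145,172,236,262),.1215,"tongue")
    ~~~~^^^^^^^^^^^^^^^^^^^^^^^^^^^^^^^^^^^^^^^^^^^^^^^^^^^^^^^^^^^^^^^^^^^^^^^^^^^^^
  File "m2.py", line 6, in rect
    c=max(cs,key=cv2.contourArea);w=np.array([onz(f,*p[0],z)[:2] for p in c],np.float32)
ValueError: max() iterable argument is empty
```

View pics/end.png

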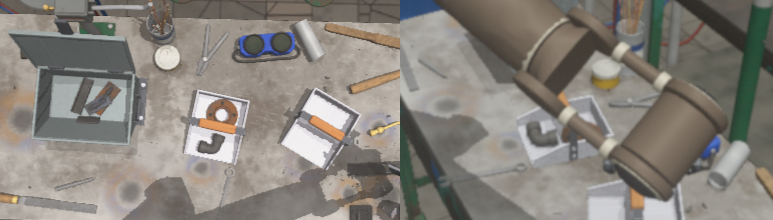

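The final view shows the empty pan upright in its place at left (320,128), the lid open, the scrap in the hopper, and the fittings pan as it was.

```bash
python3 -c "
from cell import manip
print(manip.finish_job())"
```

```text
the job is handed in; nothing more can be done
None
```

The job is handed in at about 30 s: the lid stands open by itself, all four scrap pieces are in the hopper, the empty pan is back upright where it stood, and the fittings pan was not touched.

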